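# Set the jar-sorting guide to the green lane

## Task

The swing guide on the biscuit-jar sorting deck is locked in its middle notch: press its sprung lever down to free it, swing it to the green tag and feel for the notch there, which may lie a little to either side of the tag, so that the lever springs fully up and locks. Go gently, pushing the lever rather than gripping it and never putting more than about 25 N on it, leave the jars and the other loose things on the counter where they stand, and let go.

Things in the scene. Friction and masses are not known exactly. Their poses are not given: they have to be found in the camera images.
- deck: Fixed jar sorting deck: grey housing 190 x 270 mm, 42 mm high, with a 20 mm high lane plate behind. Origin on the counter under the lever's pivot; x points from the lever side to the lanes (the lever lies along -x when in the middle), z up. A dark arched bar 22 mm wide, top 92 mm high, spans the lever 85 mm from the pivot; the tags sit on it 20 and 40 degrees either side of the middle.
- guide (a joint): Swing angle of lever and orange guide (rad): 0 in the middle, positive counterclockwise from above (the lever's free end moves to the deck's -y), range -0.80 to 0.80. Friction holds it where left. Sprung up, it is locked by a tooth in a notch of a latch plate hidden under the arched bar; in an outer notch the tooth has about 1.5 degrees of play either way, in the middle one up to 5.
- lever_post (a point): Top centre of the red post on the lever's free end, 165 mm from the pivot, 100 mm above the counter when locked. The post is 16 mm in diameter, 32 mm tall, in the middle of the black press plate (36 mm along the lever, 70 mm across, 10 mm thick), whose top is 32 mm below this point.
- lever_mark (a point): Point on top of the lever bar at its tooth, 85 mm from the pivot, under the arched bar.
- tag_green: Green round tag, 19 mm in diameter, 8 mm thick, fixed on the arched bar near one of the four outer notches; that notch lies up to 5 degrees to either side of the tag (its side and amount are unknown). Origin in the centre of its underside, 92 mm above the counter. Yellow, blue and white tags mark the other outer notches; which is where changes.
- jar_side_l: Loose pale biscuit jar with black lid, 68 mm in diameter, 110 mm tall, standing beside the deck's housing; leave alone. Origin in the centre of its underside.
- jar_side_r: Loose golden biscuit jar with black lid, 68 mm in diameter, 110 mm tall, standing beside the deck's housing; leave alone. Origin in the centre of its underside.
- lid: Loose black jar lid, 71 mm in diameter, 18 mm tall, lying on the counter; leave alone. Origin in the centre of its underside.
- spatula: Loose spatula lying on the counter; leave alone.
- lever: Steel lever bar, black press plate, red post. Origin on the pivot axis, at counter height when locked; -x runs along the bar to the post. Pressed straight down it moves up to 14 mm against a spring (about 4 N at first, 8 N at 7 mm, 13 N at 14 mm); from 8 mm it can swing. Let up between notches it stays about 7 mm down and slides along; reaching a notch it springs up and locks.
- jar_front: Loose small brown biscuit jar with black lid, 52 mm in diameter, 60 mm tall, standing on the counter in front of the lever; leave alone. Origin in the centre of its underside.

How it is judged:
By the outcome, as a careful person would: the job done as asked, in the order asked, and still so for the second after the job is handed in, with the robot touching nothing.
It also fails if it takes over 40 s, if anything falls off the work surface, if the arm or the gripper's body presses on something with over 40 N, if the wrist force passes 120 N, or if a joint passes its speed limit or range.

## Robot

A 6-joint arm with a two-finger parallel gripper is mounted at the origin on the work surface. World frame = base frame: x ahead of the robot, y to its left, z up, the work surface at z = 0. Lengths are in mm, angles in degrees, forces in N, time in s.
With the tool pointing down it reaches from about 350 to 850 mm from the base axis. Payload 8.1 kg.
Tool frame: the origin (TCP) lies midway between the tips of the shut fingers; the grasp point (between the pads) lies 19 mm behind it; z points along the fingers, y is the line along which they close (so a half turn about z gives the same grasp; the last joint's range is limited). The gripper opens to 85 mm and grips with 20 to 120 N. Pads are 22 mm wide; open, the fingers measure 114 mm over their backs; the gripper's body (76 mm by 85 mm) begins 54 mm behind the grasp point. The pads swing forward as they close: fully open they stand 13 mm farther back than shut.
Start: joints at [-79.664, 7.471, 85.268, -0, 87.261, -4.893], TCP at [157.629, -578.929, 231.292] pointing down, gripper open.
Joint ranges: [-169.43, 169.43], [-51.17, 129.36], [1.28, 143.12], [-76.62, 256.62], [0, 156.53], [-152.29, 152.29]. Speed limits (degrees/s): [136.94, 136.94, 159.86, 180, 180, 180].

## Interface

Orientations are given as [roll, pitch, yaw] about the fixed x, y, z axes, in that order (R = Rz(yaw) Ry(pitch) Rx(roll)).
In Python, from bench import sensors, optics, r gives the robot as it stands.
- The arm moves only by the tool apply_moves, never from a script. Its argument "targets" is a list of rows, each a list of 7 numbers: the shift along the tool's x, y, z in mm, then the turn, a rotation vector about the tool's x, y, z in rad, then the closure, from 0 (fully open) to 1 (shut). In form: [[x, y, z, wx, wy, wz, claw], ...]. A call has 1 to 20 rows; each row shifts and turns the commanded pose from where the row before left it, along the tool's axes as they then stand; what a row does not reach is not made up. A row lasts 1/8 s, in which the tool goes at most 62.5 mm and 10.7 degrees, less where a joint would pass 70% of its speed; a pose out of reach is approached as far as the arm can. A call is refused whole if a number of a shift passes 62.5 or a number of a turn 0.188, either way. A call with a gripper value outside its range is refused whole. The fingers move at their own pace and stop on an object; "force" is the grip in N (left out, the last holds). Time passes only in rows, so rows that do not move let the fingers close. It gives the time, the measured TCP pose, the force, the opening and the grip force at its end, in the units of the state.
- sensors.sense(): the state, without advancing time (a new reading comes with each control period).
- optics.snapshot(name): name is "side" or "top" or "wrist"; returns the picture (420x560x3 uint8, red, green, blue); there is no depth.
- optics.get_calibration(name): a dict with "camera_matrix" (3x3 intrinsics, pixels), "pose" (4x4, takes a point from camera to world coordinates). Camera axes: x right, y down, z forward; pixel columns grow to the right and rows downward; lengths in mm; the calibration is good to about 2 mm. A picture is of the moment at which its call begins: read the wrist's pose just before it. get_calibration takes no time and is no camera call; for the wrist camera it gives the pose at the moment of the call.
- r.hand_in(): hands the job in; it is judged then, once.
The state is a dict: "time": time; "joint_pos": joint angles; "qd": joint speeds; "joint_efforts": joint torques, N m; "tool_pos": TCP position; "tcp_rot": TCP orientation; "ft_force": force on the tool from outside, world axes, zero at the start; "wrist_torque": the same for the moment, N m; "finger_gap": finger opening in mm; "grip_force": force on a finger pad.
Only numpy, scipy, OpenCV 4.12 (cv2) and the standard library are available. Lean on these libraries where they do the work, as an engineer would, in place of code of your own. Each camera call takes 0.05 s, during which the arm holds its last target. There are 200 camera calls.

## Working session

There is one attempt and no reset: what is moved stays moved. The work goes in short steps, Python scripts to look and compute and a tool call to move; the robot and the scene stay as the last step left them, time stands still between calls to the robot, and variables do not carry over. Pictures are saved under pics/ and viewed, at most 10 in all, crops included, and the job is handed in when it is done.

Besides the shell and the picture viewer there is one more tool, called after "Request:" by a JSON object that holds its "name" and its "arguments", one argument or row to a line. apply_moves: Moves the arm, as the interface text tells. Its arguments: {"type":"object","properties":{"targets":{"type":"array"},"force":{"type":"number"}},"required":["targets"]}

```bash
mkdir -p pics; python3 - <<'E'
from bench import sensors, optics, r
import cv2
for n in("top","side"):
    im=optics.snapshot(n); cv2.imwrite(f"pics/{n}0.png",im[:,:,::-1])
    c=optics.get_calibration(n); print(n,c["camera_matrix"],c["pose"])
print(sensors.sense())
E
```

```text
top [[441.58429693   0.         280.51196995]
 [  0.         441.58429693 208.45917993]
 [  0.           0.           1.        ]] [[ 1.64810636e-02 -9.88522471e-01  1.50172233e-01  3.50167924e+02]
 [-9.99435495e-01 -2.06847181e-02 -2.64732607e-02 -4.45418728e+00]
 [ 2.92756834e-02 -1.49651153e-01 -9.88305351e-01  1.32109677e+03]
 [ 0.00000000e+00  0.00000000e+00  0.00000000e+00  1.00000000e+00]]
side [[541.67203291   0.         277.72945217]
 [  0.         541.67203291 210.45505967]
 [  0.           0.           1.        ]] [[ 9.94854161e-01 -4.55110055e-02  9.05204204e-02  4.19115386e+02]
 [-9.96441016e-02 -6.01201654e-01  7.92860407e-01 -1.05690263e+03]
 [ 1.83371521e-02 -7.97800301e-01 -6.02642870e-01  8.64112458e+02]
 [ 0.00000000e+00  0.00000000e+00  0.00000000e+00  1.00000000e+00]]
{'time': 0.1, 'joint_pos': array([-7.96644481e+01,  7.51161020e+00,  8.53244789e+01, -2.08803042e-04,
        8.72622429e+01, -4.89434054e+00]), 'qd': array([-0.06792206,  0.00500405, -0.04948016, -0.02674768, -0.00182194,
        0.17085942]), 'joint_efforts': array([ 1.16175470e-03, -5.70949566e+01, -5.01942337e+01, -2.00846266e-04,
        8.08463461e-03, -1.90648393e-05]), 'tool_pos': array([ 157.53103407, -578.42204128,  230.32690162]), 'tcp_rot': array([-1.79902009e+02, -8.18175415e-03,  1.52298956e+01]), 'ft_force': array([-0.2055817 ,  0.31305664, -0.26319325]), 'wrist_torque': array([-0.04415263, -0.01314983, -0.02624163]), 'grip_force': 0.0, 'finger_gap': 85.42950605313884}
```

View pics/top0.png

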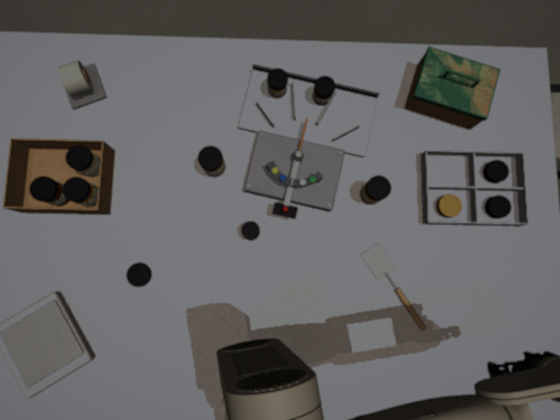

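View pics/side0.png

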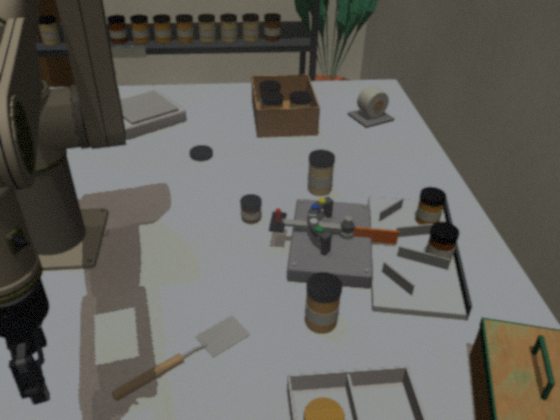

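The top view shows the red post at about (285,209), the pivot at about (297,155), and tags yellow (274,170), blue (284,178), white (303,183) and green (313,179). Green is the outermost tag on the -y side of the world. The small jar is at (250,231). Next I'll measure these by colour.

```bash
cat > h.py <<'E'
import numpy as np, cv2
from bench import sensors, optics, r
def proj(n,P):
    c=optics.get_calibration(n);T=c["pose"];K=c["camera_matrix"]
    q=K@(T[:3,:3].T@(np.asarray(P,float)-T[:3,3]));return q[:2]/q[2]
def ray(n,uv,z):
    c=optics.get_calibration(n);T=c["pose"];K=c["camera_matrix"]
    d=T[:3,:3]@np.linalg.solve(K,[uv[0],uv[1],1]);return T[:3,3]+d*(z-T[2,3])/d[2]
def blob(im,col,roi):
    x0,y0,x1,y1=roi;h=cv2.cvtColor(im[y0:y1,x0:x1],cv2.COLOR_RGB2HSV).astype(int)
    lo,hi={"green":(45,85),"red":(172,187),"yellow":(22,36),"blue":(105,130),"orange":(5,18)}[col]
    H=h[...,0]; H=np.where((H<10)&(col=="red"),H+180,H)
    m=(H>=lo)&(H<=hi)&(h[...,1]>120)&(h[...,2]>50)
    v,u=np.nonzero(m);w=h[...,1][m]
    return (np.average(u,weights=w)+x0,np.average(v,weights=w)+y0,len(u)) if len(u) else None
E
python3 - <<'E'
from h import *
rois={"top":(240,125,350,225),"side":(265,190,400,260)}
for n in rois:
    im=cv2.imread(f"pics/{n}0.png")[:,:,::-1].copy()
    x0,y0,x1,y1=rois[n]
    cv2.imwrite(f"pics/{n}z.png",cv2.resize(im[y0:y1,x0:x1],None,fx=5.5,fy=5.5,interpolation=cv2.INTER_CUBIC)[:,:,::-1])
    for c,z in(("green",100),("yellow",100),("blue",100),("red",95)):
        b=blob(im,c,rois[n]); print(n,c,b, ray(n,b[:2],z).round(1) if b else 0)
E
```

```text
top green (np.float64(311.7748397435897), np.float64(178.95325854700855), 27) [ 622.1 -124.3  100. ]
top yellow (np.float64(274.4167021729868), np.float64(170.30080954409885), 32) [644.7 -18.1 100. ]
top blue (np.float64(281.9712106768351), np.float64(177.39370829361297), 31) [624.7 -39.8 100. ]
top red (np.float64(285.0875885880429), np.float64(208.58568053788844), 28) [536.4 -50.2  95. ]
side green (np.float64(318.9323578133628), np.float64(228.49420209828824), 26) [ 619.5 -125.5  100. ]
side yellow (np.float64(321.57732181425484), np.float64(200.6816414686825), 30) [642.9 -20.8 100. ]
side blue (np.float64(314.99647122692727), np.float64(205.86102062975027), 25) [623.9 -40.3 100. ]
side red (np.float64(283.2546788990826), np.float64(213.64550458715595), 20) [546.3 -58.3  95. ]
```

View pics/topz.png

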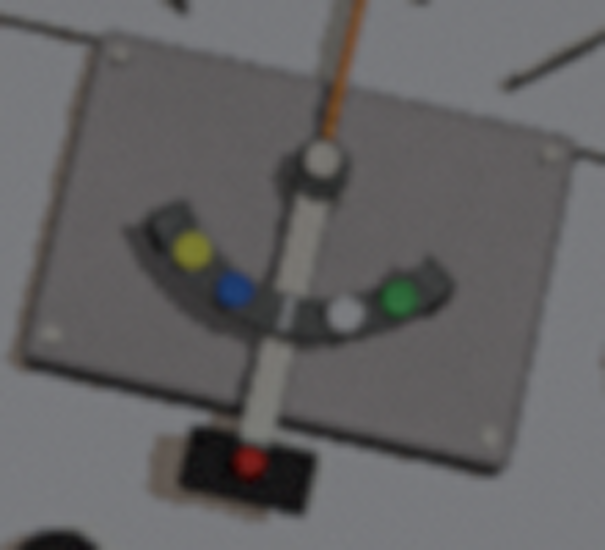

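View pics/sidez.png

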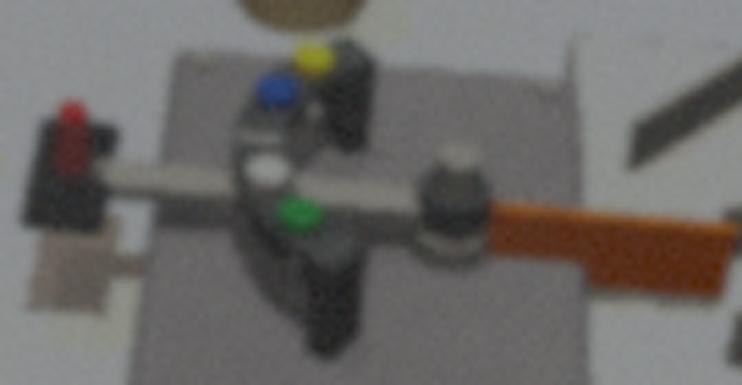

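```bash
cat >> h.py <<'E'
from scipy.spatial.transform import Rotation as Ro
def rel(P,yaw,s=None):
    "tool-frame shift (at current pose) and total rotvec to pose P, tool down with yaw"
    s=s or sensors.sense(); R0=Ro.from_euler('xyz',s['tcp_rot'],degrees=True)
    d=R0.inv().apply(np.asarray(P)-s['tool_pos']); w=(R0.inv()*Ro.from_euler('xyz',[180,0,yaw],degrees=True)).as_rotvec()
    return d.round(1),w.round(4)
E
python3 - <<'E'
from h import *
from scipy.optimize import least_squares
T=dict(yellow=((274.4,170.3),(321.6,200.7),-40),blue=((282.,177.4),(315.,205.9),-20),white=((302.7,182.1),(313.7,220.9),20),green=((311.8,179),(318.9,228.5),40))
ob=[(ray(n,u,100)[:2],g) for a,b,g in T.values() for n,u in(("top",a),("side",b))]
post=[ray("top",(285.2,208.8),99)[:2],ray("side",(278.1,210.3),100)[:2]]
print("post",post)
def pt(p,g,R):
    a=np.radians(p[2]+g); return p[:2]-R*np.array([np.cos(a),np.sin(a)])
f=lambda p:np.concatenate([pt(p,g,85)-o for o,g in ob])
s=least_squares(f,[690,-90,-14]);print(s.x,f(s.x).reshape(-1,2).round(1))
print([ (ray(n,u,zz)).round(1) for n,u,zz in (("top",(298.6,154),100),("side",(348.5,218.2),100))])
for g in(0,40):print(g,pt(s.x,g,165))
v=np.mean(post,0)-s.x[:2];print("lever ang",np.degrees(np.arctan2(-v[1],-v[0]))-s.x[2],np.linalg.norm(v))
print("jars",ray("top",(250.5,230),60),ray("top",(377,186),110),ray("top",(210,158),110))
E
```

```text
post [array([535.17406516, -50.33908204]), array([534.81514665, -51.07265953])]
[696.09939702 -86.01226966 -12.2428446 ] [[-0.7 -0.8]
 [ 1.1  2. ]
 [-0.4 -0.8]
 [ 0.3 -0.2]
 [-0.5  1.2]
 [-0.1 -0.2]
 [-1.1 -1.2]
 [ 1.4 -0.1]]
[array([694. , -86.2, 100. ]), array([693.8, -93.4, 100. ])]
0 [534.85189356 -51.02309091]
40 [ 550.08603246 -162.85690103]
lever ang -0.11820890496900205 164.92815260360052
jars [477.6323908  46.6721353  60.       ] [ 603.81173209 -307.51154974  110.        ] [673.45340196 163.6803428  110.        ]
```

```bash
python3 - <<'E'
from h import *
s=sensors.sense();d,w=rel((539.9,-27.6,130),77.8);print(d,w)
# straight-line world path in 12 rows with 0.182 rad turns in the first 6: tool-frame shifts
R=Ro.from_euler('xyz',s['tcp_rot'],degrees=True);D=np.array([539.9,-27.6,230.3])-s['tool_pos']
for k in range(7):
    print((R*Ro.from_rotvec(w*k/6)).inv().apply(D/12).round(1))
E
```

```text
[ 513.6 -430.9  101.1] [-0.0015 -0.0011 -1.0921]
[ 42.8 -35.9   0.1]
[ 48.6 -27.6   0.1]
[ 52.8 -18.3   0. ]
[55.2 -8.5  0. ]
[55.9  1.7  0. ]
[54.6 11.8  0. ]
[51.6 21.4 -0. ]
```

Request:
{"name": "apply_moves", "arguments": {
  "targets": [
    [43,-36,0,0,0,-0.182,1],
    [48.6,-27.6,0,0,0,-0.182,1],
    [52.8,-18.3,0,0,0,-0.182,1],
    [55.2,-8.5,0,0,0,-0.182,1],
    [56,1.7,0,0,0,-0.182,1],
    [54.6,11.8,0,0,0,-0.182,1],
    [51.6,21.4,0,0,0,0,1],
    [51.6,21.4,0,0,0,0,1],
    [51.6,21.4,0,0,0,0,1],
    [51.6,21.4,0,0,0,0,1],
    [51.6,21.4,0,0,0,0,1],
    [51.6,21.4,0,0,0,0,1],
    [0,0,50,0,0,0,1],
    [0,0,40,0,0,0,1],
    [0,0,0,0,0,0,1],
    [0,0,0,0,0,0,1]
  ],
  "force": 40
}}

```text
time: 2.1
tool_pos: [540.7, -28.1, 142.8]
tcp_rot: [179.9, -0.0, 77.8]
ft_force: [-1.1, -1.4, 0.7]
finger_gap: 0.0
grip_force: 0.0
```

```bash
python3 - <<'E'
from h import *
s=sensors.sense();print({k:s[k] for k in("time","tool_pos","tcp_rot","ft_force","finger_gap")});print(rel((539.9,-27.6,72),77.8))
im=optics.snapshot("wrist");cv2.imwrite("pics/w1.png",im[:,:,::-1])
im=optics.snapshot("side");cv2.imwrite("pics/s1.png",cv2.resize(im[150:290,210:400],None,fx=4,fy=4)[:,:,::-1])
E
```

```text
{'time': 2.1, 'tool_pos': array([540.67069079, -28.13861437, 142.76242614]), 'tcp_rot': array([ 1.79929636e+02, -4.68588599e-03,  7.77790397e+01]), 'ft_force': array([-1.09978256, -1.42561689,  0.67996317]), 'finger_gap': 0.002518647993628879}
(array([ 0.4, -1. , 70.8]), array([ 0.0012, -0.0001, -0.0004]))
```

View pics/w1.png

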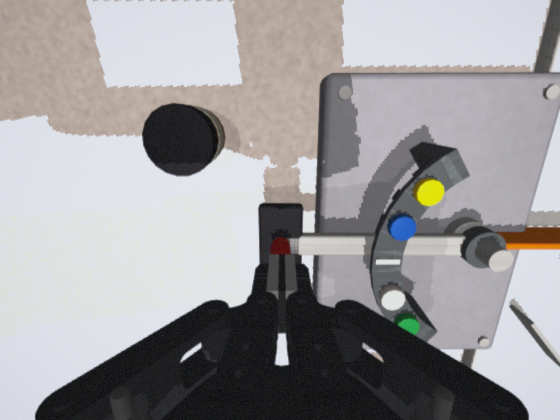

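The wrist image shows the post at (280,245), the jar at (180,138), and the finger tips apparently near (283,260). I'll check that against parallax.

```bash
python3 - <<'E'
from h import *
s=sensors.sense()
for P in(s['tool_pos'],(534.9,-51,100),(534.9,-51,68),(540,-28,68),(477.6,46.7,60)):print(P,proj("wrist",P).round(0))
E
```

```text
[541.62230734 -28.32681454 143.96079944] [282. 268.]
(534.9, -51, 100) [279. 266.]
(534.9, -51, 68) [279. 246.]
(540, -28, 68) [279. 220.]
(477.6, 46.7, 60) [179. 143.]
```

View pics/s1.png

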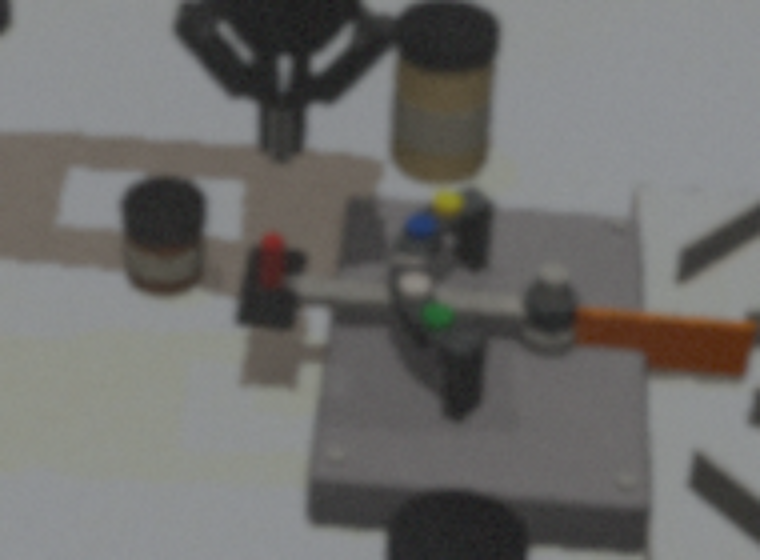

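The side view shows the finger tips above and behind the post, on its blue-tag side, with clearance all round. Now I'll descend.

Request:
{"name": "apply_moves", "arguments": {
  "targets": [
    [0,-1,30,0,0,0,1],
    [0,0,25,0,0,0,1],
    [0,0,8,0,0,0,1],
    [0,0,0,0,0,0,1],
    [0,0,0,0,0,0,1],
    [0,0,0,0,0,0,1]
  ]
}}

```text
time: 2.95
tool_pos: [540.0, -27.8, 79.6]
tcp_rot: [179.9, -0.0, 77.8]
ft_force: [0.6, 0.5, -0.2]
finger_gap: -0.2
grip_force: 0.0
```

Request:
{"name": "apply_moves", "arguments": {
  "targets": [
    [0,0,3,0,0,0,1],
    [0,0,3,0,0,0,1],
    [0,0,0,0,0,0,1]
  ]
}}

```text
time: 3.32
tool_pos: [538.7, -27.6, 71.8]
tcp_rot: [-179.9, 0.0, 77.8]
ft_force: [-0.9, 1.1, -0.2]
finger_gap: 0.0
grip_force: 0.0
```

Request:
{"name": "apply_moves", "arguments": {
  "targets": [
    [0,0,3,0,0,0,1],
    [0,0,2.5,0,0,0,1],
    [0,0,0,0,0,0,1]
  ]
}}

```text
time: 3.7
tool_pos: [539.1, -27.7, 66.9]
tcp_rot: [180.0, -0.0, 77.8]
ft_force: [-1.6, 0.2, 3.7]
finger_gap: -0.1
grip_force: 1.9
```

Request:
{"name": "apply_moves", "arguments": {
  "targets": [
    [0,0,2.5,0,0,0,1],
    [0,0,2.5,0,0,0,1],
    [0,0,0,0,0,0,1]
  ]
}}

```text
time: 4.08
tool_pos: [539.2, -27.7, 62.2]
tcp_rot: [180.0, -0.0, 77.8]
ft_force: [-2.5, -0.0, 6.8]
finger_gap: 0.0
grip_force: 3.5
```

Request:
{"name": "apply_moves", "arguments": {
  "targets": [
    [0,0,2.5,0,0,0,1],
    [0,0,2.5,0,0,0,1],
    [0,0,0,0,0,0,1]
  ]
}}

```text
time: 4.45
tool_pos: [539.2, -27.6, 57.5]
tcp_rot: [180.0, -0.0, 77.8]
ft_force: [-4.7, 1.2, 10.7]
finger_gap: 0.4
grip_force: 5.1
```

Request:
{"name": "apply_moves", "arguments": {
  "targets": [
    [-2,0,0.5,0,0,0,1],
    [-2,0,0.5,0,0,0,1],
    [-2.5,-0.3,0,0,0,-0.015,1],
    [-5,-0.5,0,0,0,-0.03,1],
    [-5,-0.5,0,0,0,-0.03,1],
    [-5,-0.5,0,0,0,-0.03,1],
    [0,0,0,0,0,0,1]
  ]
}}

```text
time: 5.32
tool_pos: [533.4, -48.7, 56.7]
tcp_rot: [-180.0, 0.0, 83.8]
ft_force: [-6.9, -0.9, 10.7]
finger_gap: 0.2
grip_force: 5.5
```

Request:
{"name": "apply_moves", "arguments": {
  "targets": [
    [-5,-0.5,0,0,0,-0.03,1],
    [-5,-0.5,0,0,0,-0.03,1],
    [-5,-0.5,0,0,0,-0.03,1],
    [-5,-0.5,0,0,0,-0.03,1],
    [-5,-0.5,0,0,0,-0.03,1],
    [0,0,0,0,0,0,1]
  ]
}}

```text
time: 6.08
tool_pos: [529.8, -73.8, 56.7]
tcp_rot: [180.0, 0.0, 92.4]
ft_force: [-4.2, -1.1, 11.0]
finger_gap: -0.1
grip_force: 5.4
```

```bash
cat >> h.py <<'E'
def look(tag):
    s=sensors.sense();p=s['tool_pos'][:2]-[696.1,-86.0]
    y=np.radians(s['tcp_rot'][2]-77.8-12.24);c,d=np.cos(y),np.sin(y)
    print("t",s['time'],"z",s['tool_pos'][2].round(1),"yaw-g",(s['tcp_rot'][2]-77.8).round(1),"finger in lever frame by yaw",(c*p[0]+d*p[1]).round(1),(-d*p[0]+c*p[1]).round(1),"F",s['ft_force'].round(1))
    for n,roi in(("top",(240,125,350,225)),("side",(265,190,400,280))):
        im=optics.snapshot(n);b=blob(im,"orange",roi)
        x0,y0,x1,y1=roi;cv2.imwrite(f"pics/{n}{tag}.png",cv2.resize(im[y0-30:y1+20,x0-30:x1+30],None,fx=4,fy=4)[:,:,::-1])
        h=cv2.cvtColor(im,cv2.COLOR_RGB2HSV);m=((h[...,0]>3)&(h[...,0]<14)&(h[...,1]>150)).astype(np.uint8);m[:100]=0;m[270:]=0;m[:,:250]=0;m[:,410:]=0
        k,l,st,ce=cv2.connectedComponentsWithStats(m);i=1+np.argmax(st[1:,4]);q=np.argwhere(l==i)[:,::-1].astype(float)
        vv=cv2.fitLine(q.astype(np.float32),cv2.DIST_L2,0,.01,.01).ravel()
        A=ray(n,vv[2:]-vv[:2]*8,70);B=ray(n,vv[2:]+vv[:2]*8,70);a=np.degrees(np.arctan2(*(B-A)[1::-1]))
        C=ray(n,vv[2:],70)[:2]-[696.1,-86];print(n,"guide line ang",((a+12.24+90)%180-90).round(1),"by pivot",(np.degrees(np.arctan2(C[1],C[0]))+12.24).round(1),len(q))
E
python3 -c "
from h import *
look('2')"
```

```text
t 6.075 z 56.7 yaw-g 14.6 finger in lever frame by yaw -165.6 19.1 F [-4.2 -1.1 11. ]
top guide line ang 12.4 by pivot 19.2 12
side guide line ang 9.3 by pivot -1.0 367
```

Request:
{"name": "apply_moves", "arguments": {
  "targets": [
    [-5,-0.5,0,0,0,-0.03,1],
    [-5,-0.5,0,0,0,-0.03,1],
    [-5,-0.5,0,0,0,-0.03,1],
    [-5,-0.5,0,0,0,-0.03,1],
    [-5,-0.5,0,0,0,-0.03,1],
    [-5,-0.5,0,0,0,-0.03,1],
    [-5,-0.5,0,0,0,-0.03,1],
    [-5,-0.5,0,0,0,-0.03,1],
    [-5,-0.5,0,0,0,-0.03,1],
    [0,0,0,0,0,0,1]
  ]
}}

```text
time: 7.42
tool_pos: [533.0, -119.3, 57.0]
tcp_rot: [180.0, 0.1, 107.9]
ft_force: [-4.4, -1.8, 9.8]
finger_gap: -0.1
grip_force: 5.3
```

```bash
python3 -c "
from h import *
look('3')"
```

```text
t 7.425 z 57.0 yaw-g 30.1 finger in lever frame by yaw -165.4 18.3 F [-4.4 -1.8  9.8]
top guide line ang 32.0 by pivot 33.8 24
side guide line ang 27.4 by pivot 18.0 290
```

View pics/side3.png

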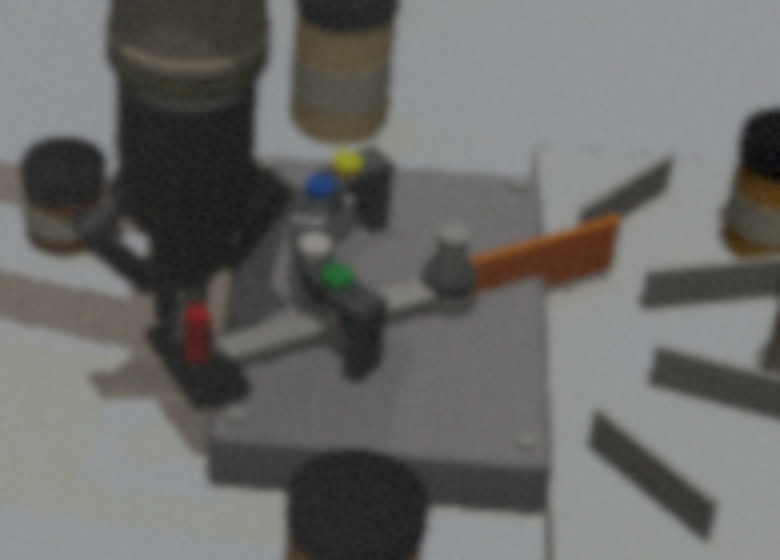

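The side view shows the guide swung about 30°, with the post ahead of the finger and the bar just short of the green tag. I'll let the lever up and feel for the notch from here.

Request:
{"name": "apply_moves", "arguments": {
  "targets": [
    [0,0,-4,0,0,0,1],
    [0,0,-5,0,0,0,1],
    [0,0,-5,0,0,0,1],
    [0,0,-5,0,0,0,1],
    [0,0,0,0,0,0,1],
    [0,0,0,0,0,0,1]
  ]
}}

```text
time: 8.28
tool_pos: [532.4, -118.2, 74.6]
tcp_rot: [-180.0, -0.0, 107.9]
ft_force: [0.3, 0.0, -0.0]
finger_gap: -0.3
grip_force: 0.0
```

Request:
{"name": "apply_moves", "arguments": {
  "targets": [
    [-1.7,-0.2,0,0,0,-0.01,1],
    [-1.7,-0.2,0,0,0,-0.01,1],
    [-1.7,-0.2,0,0,0,-0.01,1],
    [0,0,0,0,0,0,1]
  ]
}}

```text
time: 8.78
tool_pos: [533.4, -123.1, 74.6]
tcp_rot: [-180.0, -0.0, 109.6]
ft_force: [-1.3, 2.1, -0.1]
finger_gap: 0.1
grip_force: 1.4
```

Request:
{"name": "apply_moves", "arguments": {
  "targets": [
    [-1.7,-0.2,0,0,0,-0.01,1],
    [-1.7,-0.2,0,0,0,-0.01,1],
    [0,0,0,0,0,0,1]
  ]
}}

```text
time: 9.15
tool_pos: [534.3, -126.7, 74.6]
tcp_rot: [-180.0, -0.0, 110.7]
ft_force: [-0.8, 3.2, -0.2]
finger_gap: -0.3
grip_force: 1.5
```

Request:
{"name": "apply_moves", "arguments": {
  "targets": [
    [-1.7,-0.2,0,0,0,-0.01,1],
    [-1.7,-0.2,0,0,0,-0.01,1],
    [0,0,0,0,0,0,1]
  ]
}}

```text
time: 9.52
tool_pos: [535.2, -130.1, 74.7]
tcp_rot: [-180.0, 0.0, 111.9]
ft_force: [-0.5, 2.6, -1.2]
finger_gap: -0.0
grip_force: 1.4
```

Request:
{"name": "apply_moves", "arguments": {
  "targets": [
    [-1.7,-0.2,0,0,0,-0.01,1],
    [-1.7,-0.2,0,0,0,-0.01,1],
    [0,0,0,0,0,0,1]
  ]
}}

```text
time: 9.9
tool_pos: [536.2, -133.5, 74.8]
tcp_rot: [180.0, 0.0, 113.0]
ft_force: [-0.2, 3.1, -1.1]
finger_gap: 0.2
grip_force: 1.5
```

Request:
{"name": "apply_moves", "arguments": {
  "targets": [
    [-1.7,-0.2,0,0,0,-0.01,1],
    [-1.7,-0.2,0,0,0,-0.01,1],
    [0,0,0,0,0,0,1]
  ]
}}

```text
time: 10.28
tool_pos: [537.2, -136.8, 74.8]
tcp_rot: [180.0, 0.0, 114.2]
ft_force: [-0.2, 2.9, -1.4]
finger_gap: -0.2
grip_force: 1.5
```

```bash
python3 -c "
from h import *
look('4')
for n,roi in(('side',(240,190,330,270)),('top',(260,150,330,230))):
  b=blob(optics.snapshot(n),'red',roi);print(n,b)
for g in (34,35,36,37,38,39):
  a=np.radians(g-12.24);x,y=696.1-165*np.cos(a),-86-165*np.sin(a);print(g,[proj('side',(x,y,z)).round(1) for z in(100,93)])"
```

```text
t 10.275 z 74.8 yaw-g 36.4 finger in lever frame by yaw -165.8 18.7 F [-0.2  2.9 -1.4]
top guide line ang 37.1 by pivot 39.5 17
side guide line ang 32.8 by pivot 24.4 254
side (np.float64(287.1253433437099), np.float64(244.6970335103461), 73)
top None
34 [array([286.1, 236.4]), array([286. , 238.8])]
35 [array([286.7, 237.1]), array([286.6, 239.5])]
36 [array([287.4, 237.9]), array([287.3, 240.3])]
37 [array([288.1, 238.6]), array([288., 241.])]
38 [array([288.8, 239.3]), array([288.7, 241.8])]
39 [array([289.5, 240.1]), array([289.4, 242.5])]
```

Request:
{"name": "apply_moves", "arguments": {
  "targets": [
    [-1.7,-0.2,0,0,0,-0.01,1],
    [-1.7,-0.2,0,0,0,-0.01,1],
    [0,0,0,0,0,0,1]
  ]
}}

```text
time: 10.85
tool_pos: [538.3, -140.1, 74.9]
tcp_rot: [180.0, 0.0, 115.3]
ft_force: [-0.4, 3.2, -0.9]
finger_gap: -0.0
grip_force: 1.3
```

Request:
{"name": "apply_moves", "arguments": {
  "targets": [
    [-1.7,-0.2,0,0,0,-0.01,1],
    [0,0,0,0,0,0,1]
  ]
}}

```text
time: 11.1
tool_pos: [538.9, -141.7, 74.9]
tcp_rot: [180.0, 0.0, 115.9]
ft_force: [-1.1, 3.1, -1.0]
finger_gap: -0.2
grip_force: 1.2
```

Request:
{"name": "apply_moves", "arguments": {
  "targets": [
    [-1.7,-0.2,0,0,0,-0.01,1],
    [0,0,0,0,0,0,1]
  ]
}}

```text
time: 11.35
tool_pos: [539.5, -143.4, 75.0]
tcp_rot: [180.0, 0.0, 116.5]
ft_force: [-0.6, 2.0, 0.0]
finger_gap: 0.3
grip_force: 1.0
```

```bash
cat >> h.py <<'E'
def post():
    im=optics.snapshot("side");s=sensors.sense();print("post",blob(im,'red',(240,190,330,275)),"t",s['time'],s['ft_force'].round(1),s['tool_pos'].round(1))
    h=cv2.cvtColor(im[200:275,270:310],cv2.COLOR_RGB2HSV).astype(int);m=((h[...,0]<8)|(h[...,0]>172))&(h[...,1]>120)&(h[...,2]>50)
    v=np.nonzero(m.sum(1)>=2)[0];print("rows",v.min()+200,v.max()+200)
E
python3 -c "
from h import *
post()"
```

```text
post (np.float64(288.81405483929547), np.float64(246.2947158162339), 74) t 11.4 [-1.1  1.1  0.2] [ 539.5 -143.4   75. ]
rows 240 254
```

Request:
{"name": "apply_moves", "arguments": {
  "targets": [
    [-1.5,-0.2,0,0,0,-0.01,1],
    [0,0,0,0,0,0,1]
  ]
}}

```text
time: 11.65
tool_pos: [540.0, -144.8, 75.1]
tcp_rot: [180.0, 0.0, 117.0]
ft_force: [-0.2, 1.8, 1.3]
finger_gap: 0.1
grip_force: 0.9
```

```bash
python3 -c "
from h import *
post()"
```

```text
post (np.float64(289.1727849848192), np.float64(246.42064587358544), 73) t 11.7 [-1.3  1.5  0.9] [ 540.  -144.8   75. ]
rows 240 253
```

Request:
{"name": "apply_moves", "arguments": {
  "targets": [
    [-1.5,-0.2,0,0,0,-0.01,1],
    [0,0,0,0,0,0,1]
  ]
}}

```text
time: 11.95
tool_pos: [540.4, -146.4, 74.8]
tcp_rot: [-180.0, 0.0, 117.6]
ft_force: [0.9, -1.1, 0.3]
finger_gap: 0.0
grip_force: 0.0
```

```bash
python3 -c "
from h import *
post()"
```

```text
post (np.float64(290.03412382331646), np.float64(244.966962346126), 73) t 12.0 [ 0.2  0.7 -0.1] [ 540.3 -146.3   74.7]
rows 239 253
```

Request:
{"name": "apply_moves", "arguments": {
  "targets": [
    [-1.5,-0.2,0,0,0,-0.01,1],
    [0,0,0,0,0,0,1]
  ]
}}

```text
time: 12.25
tool_pos: [540.7, -147.5, 74.7]
tcp_rot: [-180.0, 0.0, 118.2]
ft_force: [0.3, 0.1, 0.2]
finger_gap: -0.1
grip_force: 0.0
```

```bash
python3 -c "
from h import *
post()"
```

```text
post (np.float64(289.9380791161796), np.float64(245.274857448325), 74) t 12.3 [ 0.3 -0.2  0.1] [ 540.7 -147.5   74.7]
rows 239 252
```

The post has jumped up by about 2.3 px and lost contact with the finger, so it has sprung into the notch. I'll retreat and verify.

Request:
{"name": "apply_moves", "arguments": {
  "targets": [
    [5,0,0,0,0,0,1],
    [5,0,0,0,0,0,1],
    [0,0,-20,0,0,0,1],
    [0,0,-40,0,0,0,1],
    [0,0,-50,0,0,0,1],
    [0,-50,0,0,0,0,1],
    [0,-60,0,0,0,0,1],
    [0,-40,0,0,0,0,1],
    [0,0,0,0,0,0,1],
    [0,0,0,0,0,0,1]
  ]
}}

```text
time: 13.55
tool_pos: [404.5, -209.6, 186.2]
tcp_rot: [179.9, 0.1, 118.2]
ft_force: [-0.0, -1.1, -0.6]
finger_gap: 0.2
grip_force: 0.0
```

```bash
python3 -c "
from h import *
post();look('5')
print(blob(optics.snapshot('top'),'red',(270,170,340,230)))
for g in (38,39,40,41,42,43):
  a=np.radians(g-12.24);x,y=696.1-165*np.cos(a),-86-165*np.sin(a);print(g,[[proj(n,(x,y,z)).round(1) for n in('side','top')] for z in(100,93,84)])
print(proj('side',(534.9,-51,84)))
a=cv2.imread('pics/side0.png')[:,:,::-1].copy();print(blob(a,'red',(265,190,300,235)))"
```

```text
post (np.float64(290.07181218352), np.float64(244.90900721190732), 47) t 13.6 [ 0.7  0.1 -0.4] [ 404.7 -209.4  185.9]
rows 240 251
t 13.6 z 185.9 yaw-g 40.4 finger in lever frame by yaw -315.1 28.8 F [ 0.7  0.1 -0.4]
top guide line ang 41.4 by pivot 43.4 18
side guide line ang 37.3 by pivot 29.7 214
(np.float64(325.6181913407821), np.float64(203.80551675977654), 29)
38 [[array([288.8, 239.3]), array([323.5, 205.2])], [array([288.7, 241.8]), array([323.2, 205.6])], [array([288.5, 244.9]), array([322.8, 206.1])]]
39 [[array([289.5, 240.1]), array([324.4, 204.8])], [array([289.4, 242.5]), array([324.1, 205.2])], [array([289.2, 245.6]), array([323.7, 205.7])]]
40 [[array([290.2, 240.8]), array([325.3, 204.3])], [array([290.1, 243.2]), array([325. , 204.7])], [array([290. , 246.3]), array([324.6, 205.2])]]
41 [[array([291. , 241.5]), array([326.2, 203.9])], [array([290.9, 244. ]), array([325.9, 204.3])], [array([290.7, 247.1]), array([325.5, 204.8])]]
42 [[array([291.7, 242.2]), array([327.1, 203.4])], [array([291.6, 244.7]), array([326.8, 203.8])], [array([291.5, 247.8]), array([326.3, 204.3])]]
43 [[array([292.5, 242.9]), array([328. , 202.9])], [array([292.4, 245.4]), array([327.6, 203.3])], [array([292.3, 248.5]), array([327.2, 203.8])]]
[278.00555395 215.6906716 ]
(np.float64(277.5189231369489), np.float64(212.35895435037065), 19)
```

View pics/side5.png

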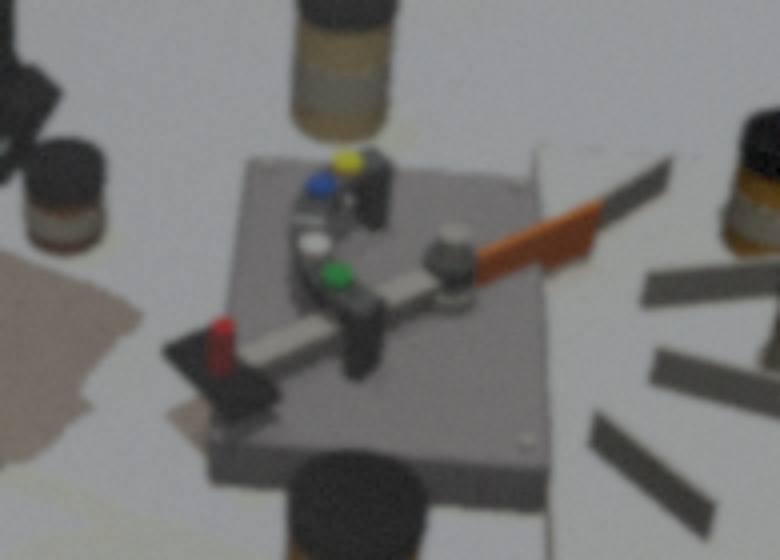

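View pics/top5.png

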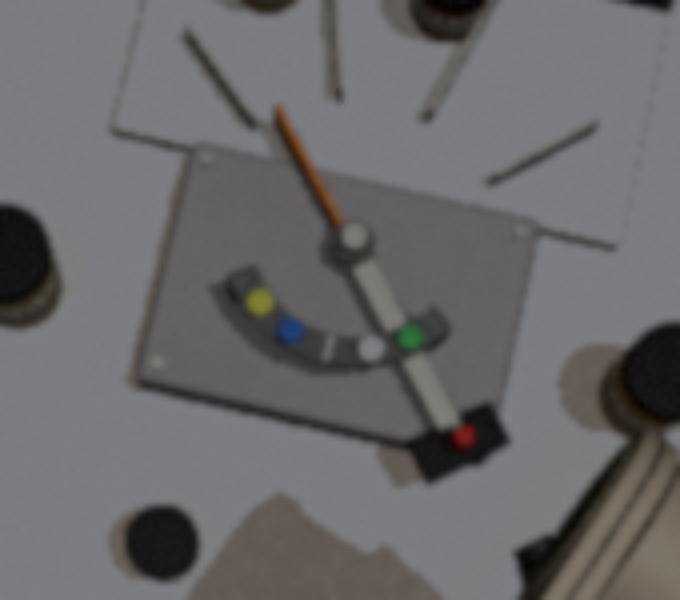

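In both views the lever sits under the green tag at about 40°. The post top is at the fully-up height and the robot is clear, so I'll hand in.

```bash
python3 -c "
from bench import r
print(r.hand_in())"
```

```text
the job is handed in; nothing more can be done
None
```

The job is handed in: I swung the guide to the green tag, where the lever sprang up and locked at about 40°. I pressed with about 11 N at most and let go, and the loose things in the final views stand where they were.

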